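# Lean the printing plate on the rail at 65 degrees

## Task

The steel printing plate is lying flat on the cork-topped rack with one end sticking out towards the robot. Tip that end up and over until the plate leans against the steel rail, standing squarely on its other short edge on the cork at 65 degrees to the bench (the line inlaid in the cork shows where the foot belongs). Lower it onto the rail gently rather than letting it fall, leave it leaning there by itself, and do not disturb the other things on the bench.

Things in the scene. Friction and masses are not known exactly. Their poses are not given: they have to be found in the camera images.
- rack: Fixed dark wooden plinth with a cork top, 208 mm (x) by 270 mm (y) by 50 mm high. Origin on the bench: the cork top is the plane z = +50 mm in its frame and reaches from x = -98 mm (the front edge, towards the robot) to x = +110 mm, y = -135 to +135 mm. z is up, +x points from the front edge to the rail. Friction of metal on cork about 0.5 to 0.7.
- rail_mid (a point): Middle of the steel rail's axis. The rail is a fixed level bar 12 mm thick and 250 mm long, along the rack's y, at rack x = +85 mm, its axis 95 mm above the cork. It stands on two 12 mm posts at rack y = +-119 mm; between them it is open underneath.
- foot_line (a point): Middle of a straight dark line 2 mm wide inlaid in the cork, along the rack's y at rack x = +34 mm (51 mm before the rail's axis). A plate whose lower rail-side edge stands on this line while its face touches the rail stands at 65 degrees; each millimetre nearer the rail makes it about half a degree steeper.
- plate: Loose plain steel plate 160 (x) by 100 (y) by 5 mm (z), 0.53 to 0.73 kg. Origin: centre of its underside as first lying. It starts flat on the cork, z up, x within 9 degrees of the rack's x; its -x end overhangs the rack's front edge by about 48 to 67 mm, 50 mm above the bench.
- plate_foot (a point): Middle of the +x edge of the plate's underside: the foot to be, at the start 15 to 34 mm short of its place. Tipping turns about this edge; past upright the plate stands on the +x edge of its upper face, 5 mm nearer the rail, and that face comes to rest on the rail. The foot may creep some mm towards the rail meanwhile.
- block: Loose bystander: small steel block 22 x 22 x 30 mm standing on the cork beside the plate (+y side of the rack). Origin under its centre.
- cork_a: Loose bystander: cork tool handle standing on end, 34 mm across, 66 mm tall, on the cork beside the plate (-y side of the rack). Origin under its centre.
- cork_b: Loose bystander: another such cork handle, standing on the bench. Origin under its centre.
- die: Loose bystander: dark steel die block 70 x 70 x 22 mm with a round hole, on the bench. Origin under its centre.
- loupe: Loose bystander: black eyepiece 52 mm across, 40 mm tall, on the bench. Origin under its centre.
- square: Loose bystander: steel try square, stock 90 mm, blade 130 mm, lying on the bench. Origin under the stock's centre.
- bottle: Loose bystander: brown glass bottle 40 mm across, 85 mm tall, on the bench. Origin under its centre.
- scriber: Loose bystander: thin tool 160 mm long with a wooden handle, lying on the bench. Origin under its centre.
- rail: The rail with its two posts (fixed on the rack, as told for rail_mid). Origin on the cork below the rail's middle, axes as the rack's.

How it is judged:
By the outcome, as a careful person would: the job done as asked, in the order asked, and still so for the second after the job is handed in, with the robot touching nothing.
It also fails if it takes over 72 s, if anything falls off the work surface, if the arm or the gripper's body presses on something with over 40 N, if the wrist force passes 120 N, or if a joint passes its speed limit or range.

## Robot

A 6-joint arm with a two-finger parallel gripper is mounted at the origin on the work surface. World frame = base frame: x ahead of the robot, y to its left, z up, the work surface at z = 0. Lengths are in m, angles in rad, forces in N, time in s.
With the tool pointing down it reaches from about 0.35 to 0.85 m from the base axis. Payload 8.1 kg.
Tool frame: the origin (TCP) lies on the centre line of the jaws, within the pads' length; the fingertips stand 17 mm ahead of it and the grasp point (between the pads) lies 2 mm behind it; z points along the fingers, y is the line along which they close (so a half turn about z gives the same grasp; the last joint's range is limited). The gripper opens to 93 mm and grips with 3 to 60 N. Pads are 15 mm wide; open, the fingers measure 128 mm over their backs; the gripper's body (75 mm by 188 mm) begins 65 mm behind the grasp point.
Start: joints at [-1.227, 0.13, 1.488, -0, 1.523, -0.085], TCP at [0.249, -0.546, 0.236] pointing down, gripper open.
Joint ranges: [-2.96, 2.96], [-0.89, 2.26], [0.02, 2.5], [-1.34, 4.48], [0, 2.73], [-2.66, 2.66]. Speed limits (rad/s): [2.39, 2.39, 2.79, 3.14, 3.14, 3.14].

## Interface

Orientations are given as a rotation vector (axis times angle).
In Python, from plant import robot, optics, close_job, models gives the robot as it stands.
- The arm moves only by the shell command python3 -m inch 'ROWS' [OPENING] [FORCE]. ROWS is a JSON object of lists of equal length, an entry for each row: "travel": the shift along the tool's x, y, z in m, a list of three; "spin": the turn about the tool's z in rad. In form: {"travel": [[x, y, z], ...], "spin": [spin, ...]}. A call has 1 to 10 rows; each row is the pose to reach, as a shift and turn from the pose commanded when the call began, along the tool's axes at that moment; what a row does not reach only later rows make up. A row lasts 1/12 s, in which the tool goes at most 41.7 mm and 7.16 degrees, less where a joint would pass 70% of its speed; a pose out of reach is approached as far as the arm can. A call with a gripper value outside its range is refused whole. OPENING is the closure, from 0 (fully open) to 1 (shut), set as the call begins (- or left out, the last holds). The fingers move at their own pace and stop on an object; FORCE is the grip in N (left out, the last holds). Time passes only in rows, so rows that repeat a pose let the fingers close. It gives the time, the measured TCP pose, the force, the opening and the grip force at its end, in the units of the state.
- robot.read_state(): the state, without advancing time (a new reading comes with each control period).
- optics.read_camera(name): name is "scene" or "top" or "wrist"; returns (picture, depth): 400x640x3 uint8, red, green, blue; 400x640 float32, m along the optical axis (not along the pixel's ray), 0 where there is no reading.
- optics.camera_info(name): a dict with "camera_matrix" (3x3 intrinsics, pixels), "view" (4x4, takes a point from world to camera coordinates). Camera axes: x right, y down, z forward; pixel columns grow to the right and rows downward; lengths in m; the calibration is good to about 2 mm. A picture is of the moment at which its call begins: read the wrist's pose just before it. camera_info takes no time and is no camera call; for the wrist camera it gives the pose at the moment of the call.
- close_job(): hands the job in; it is judged then, once.
Trained networks look in the newest picture that a camera, given by its name, has taken for a name from the list of things; names that differ only in an ending like _2 or _b are one class to them, and where a whole thing is asked for, a point or a joint stands for the part that bears it (a point fixed in the world has none). Each returns a list of dicts, best first, with "p" (0 to 1); they miss things now and then, are a little off and sometimes report something else, mostly with a low value. They report only what shows in the picture. A call takes as long as a camera call.
- models.look_for(camera, name): "centre" ([x, y, z] in m, in world coordinates, good to about 4 mm: the middle of the surface that is visible of it).
- models.masks_of(camera, name): "region" (400x640 bool, what is visible of it).
The state is a dict: "t": time; "q": joint angles; "dq": joint speeds; "joint_torque": joint torques, N m; "tool_pos": TCP position; "orientation": TCP orientation; "force": force on the tool from outside, world axes, zero at the start; "wrist_torque": the same for the moment, N m; "opening": finger opening in m; "gripper_force": force on a finger pad.
Only numpy, scipy, OpenCV 4.12 (cv2) and the standard library are available. Lean on these libraries where they do the work, as an engineer would, in place of code of your own. Each camera call takes 0.05 s, during which the arm holds its last target. There are 200 camera calls.

## Working session

There is one attempt and no reset: what is moved stays moved. The work goes in short steps, Python scripts to look and compute and a shell command to move; the robot and the scene stay as the last step left them, time stands still between calls to the robot, and variables do not carry over. Pictures are saved under pics/ and viewed, at most 10 in all, crops included, and the job is handed in when it is done.

```bash
ls; mkdir -p pics
cat > h.py <<'E'
import numpy as np, cv2
from plant import robot, optics, close_job, models
from scipy.spatial.transform import Rotation as R
def cloud(cam):
    pic,d=optics.read_camera(cam); i=optics.camera_info(cam); K=np.array(i["camera_matrix"]); V=np.array(i["view"])
    v,u=np.mgrid[:400,:640]
    c=np.stack([(u-K[0,2])/K[0,0]*d,(v-K[1,2])/K[1,1]*d,d],-1)
    return pic,d,(c-V[:3,3])@V[:3,:3],K,V
def save(p,n): cv2.imwrite("pics/"+n,p[:,:,::-1])
def st():
    s=robot.read_state(); print("t",round(s["t"],2),"pos",np.round(s["tool_pos"],4),"F",np.round(s["force"],1),"M",np.round(s["wrist_torque"],2),"op",round(s["opening"],4),"q",np.round(s["q"],2)); return s
E
python3 - <<'E'
from h import *
st()
ps=[]
for c in ["top","scene"]:
    pic,d,P,K,V=cloud(c); ps.append(pic)
    for n in ["plate","plate_foot","rail_mid","foot_line","rack","block","cork_a","bottle"]:
        r=models.look_for(c,n); print(c,n,[(round(x["p"],2),np.round(x["centre"],3).tolist()) for x in r[:2]])
    np.savez("pics/"+c+".npz",pic=pic,P=P,d=d,K=K,V=V)
    save(pic,c+"0.png")
print(R.from_rotvec(robot.read_state()["orientation"]).as_matrix().round(3))
E
```

```text
pics
t 0.0 pos [ 0.2493 -0.5452  0.2346] F [ 0.2 -0.3 -0.6] M [-0.01  0.05  0.03] op 0.0928 q [-1.23  0.13  1.49 -0.    1.52 -0.09]
top plate [(0.78, [0.499, -0.069, 0.061]), (0.28, [0.601, -0.063, 0.051])]
top plate_foot [(0.65, [0.499, -0.071, 0.055]), (0.6, [0.494, 0.521, 0.022])]
top rail_mid [(0.67, [0.658, -0.052, 0.149])]
top foot_line [(0.73, [0.599, -0.066, 0.052]), (0.18, [0.642, 0.401, 0.02])]
top rack [(0.83, [0.602, -0.064, 0.049])]
top block [(0.63, [0.517, 0.032, 0.08])]
top cork_a [(0.46, [0.611, -0.166, 0.106])]
top bottle [(0.61, [0.66, -0.368, 0.058])]
scene plate [(0.97, [0.49, -0.071, 0.059])]
scene plate_foot [(0.65, [0.494, -0.06, 0.056])]
scene rail_mid []
scene foot_line [(0.93, [0.658, -0.06, 0.052]), (0.33, [0.674, -0.372, 0.046])]
scene rack [(0.73, [0.656, -0.06, 0.055])]
scene block [(0.52, [0.532, 0.028, 0.076]), (0.33, [0.541, -0.507, 0.011])]
scene cork_a [(0.49, [0.481, -0.361, 0.046])]
scene bottle [(0.73, [0.68, -0.372, 0.052])]
[[ 0.909  0.416 -0.   ]
 [ 0.416 -0.909 -0.   ]
 [-0.     0.    -1.   ]]
```

View pics/top0.png

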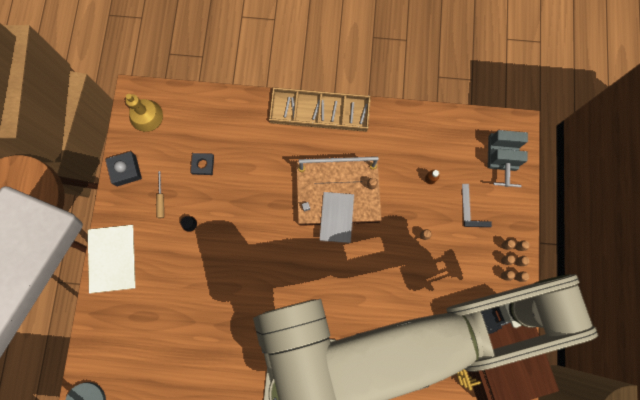

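View pics/scene0.png

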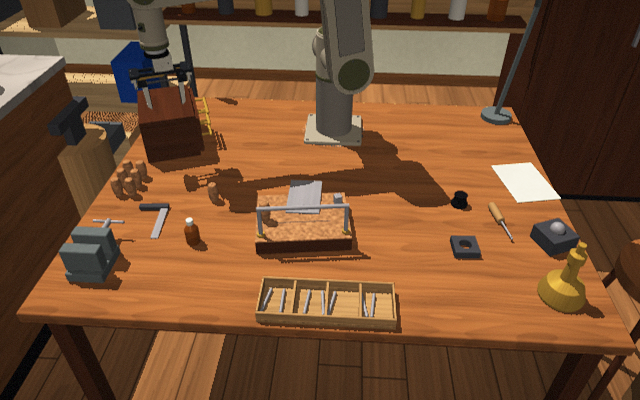

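The top view shows the rack at about (340,192), the plate at (338,217) overhanging its near edge, the block at (305,206), cork_a at (372,183) and the rail at (338,160). The scene view agrees with this. The tool points straight down and can only spin, so next I check how a pose out of reach is handled, in free air.

```bash
python3 -m inch '{"travel": [[0,0,-0.04],[0,0,-0.08],[0,0,-0.12],[0,0.04,-0.12],[0,0.08,-0.12],[0,0.12,-0.12],[0,0.16,-0.12],[0,0.2,-0.12],[0,0.24,-0.12],[0,0.28,-0.12]], "spin": [0,0,0,0,0,0,0,0,0,0]}'
python3 -m inch '{"travel": [[0,0.04,0],[0,0.08,0],[0,0.12,0],[0,0.16,0],[0,0.2,0],[0,0.2,0],[0,0.2,0]], "spin": [0,0,0,0,0,0,0]}'
python3 - <<'E'
from h import *
s=st(); print(R.from_rotvec(s["orientation"]).as_matrix().round(3))
pic,d,P,K,V=cloud("wrist"); save(pic,"w0.png")
E
```

```text
t: 1.73
tool_pos: [0.3428, -0.7508, 0.3566]
orientation: [3.067, 0.668, 0.001]
force: [1.4, -0.4, 0.7]
opening: 0.093
gripper_force: 0.0
t: 2.32
tool_pos: [0.3622, -0.7931, 0.3119]
orientation: [3.025, 0.659, 0.015]
force: [-0.4, 0.7, -0.5]
opening: 0.0929
gripper_force: 0.0
t 2.32 pos [ 0.3622 -0.7931  0.3119] F [-0.4  0.7 -0.5] M [-0.02  0.   -0.02] op 0.0929 q [-1.2   1.1   0.02  0.    1.97 -0.06]
[[ 0.909  0.415  0.019]
 [ 0.416 -0.908 -0.043]
 [-0.     0.047 -0.999]]
```

View pics/w0.png

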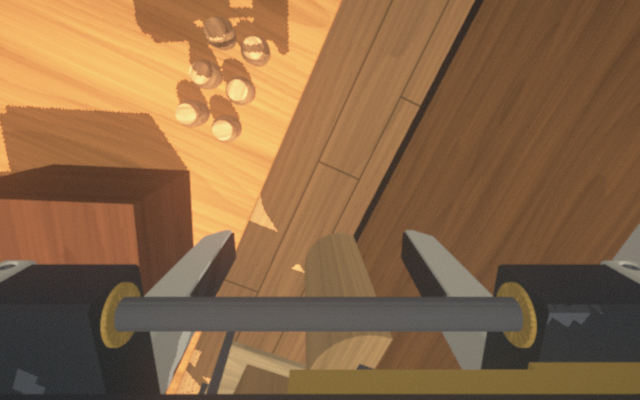

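The wrist view shows the two slim fingers pointing down at about (205,300) and (440,300). Past its reach the tool does tilt outward, by about 3° so far. I'll check whether a farther target makes that usable.

```bash
python3 -m inch '{"travel": [[0,0.8,0],[0,0.8,0],[0,0.8,0],[0,0.8,0],[0,0.8,0],[0,0.8,0]], "spin": [0,0,0,0,0,0]}'
python3 - <<'E'
from h import *
s=st(); print(R.from_rotvec(s["orientation"]).as_matrix().round(3))
E
python3 -m inch '{"travel": [[0,-0.04,0],[0,-0.08,0],[0,-0.12,0],[0,-0.12,0]], "spin": [0,0,0,0]}'
python3 - <<'E'
from h import *
s=st(); print(R.from_rotvec(s["orientation"]).as_matrix().round(3))
E
```

```text
t: 2.87
tool_pos: [0.3771, -0.8255, 0.2493]
orientation: [2.993, 0.652, 0.026]
force: [0.1, 0.2, 1.0]
opening: 0.0929
gripper_force: 0.0
t 2.87 pos [ 0.3771 -0.8255  0.2493] F [0.1 0.2 1. ] M [-0.07  0.03  0.03] op 0.0929 q [-1.2   1.17  0.02  0.    1.87 -0.06]
[[ 0.909  0.414  0.033]
 [ 0.416 -0.907 -0.073]
 [ 0.     0.08  -0.997]]
t: 3.2
tool_pos: [0.348, -0.7632, 0.2466]
orientation: [2.992, 0.651, 0.027]
force: [0.6, -1.1, 1.2]
opening: 0.0927
gripper_force: 0.0
t 3.2 pos [ 0.348  -0.7632  0.2466] F [ 0.6 -1.1  1.2] M [ 0.   -0.01  0.  ] op 0.0927 q [-1.21  0.75  0.68  0.01  1.63 -0.06]
[[ 0.91   0.414  0.034]
 [ 0.416 -0.906 -0.074]
 [-0.     0.082 -0.997]]
```

The tilt outward persists and accumulates, about 2° per half second. So the tool can be tilted by 30° or so along the rack's x, and the open jaws can then straddle the overhang and lift it from below. Next I measure the rack and plate.

```bash
cat > fit.py <<'E'
from h import *
def rect(m,P,name):
    pts=P[m][:,:2].astype(np.float32); (c,sz,a)=cv2.minAreaRect((pts*1000).astype(np.float32)); print(name,m.sum(),"c",np.round(c,1),"size",np.round(sz,1),"ang",round(a,2),"z",np.round(np.percentile(P[m][:,2],[5,50,95]),4))
E
python3 - <<'E'
from fit import *
p0=None
for c in ["top","scene"]:
    pic,d,P,K,V=cloud(c); save(pic,c+"1.png"); np.savez("pics/"+c+".npz",pic=pic,P=P,d=d,K=K,V=V)
    for n in ["plate","rail","rack","block","cork_a"]:
        r=models.masks_of(c,n)
        if not r: print(c,n,"none"); continue
        m=r[0]["region"]&(d>0)
        if n=="plate": m&=(P[...,2]>.045)&(P[...,2]<.066); m=cv2.erode(m.astype(np.uint8),np.ones((2,2)))>0
        rect(m,P,c+" "+n+f" p{r[0]['p']:.2f}")
    X=P; near=(d>0)&(abs(X[...,0]-.6)<.2)&(abs(X[...,1]+.064)<.19)
    rect(near&(X[...,2]>.04)&(X[...,2]<.054),X,c+" corktop")
    rl=near&(X[...,2]>.14)&(X[...,2]<.165); 
    rect(rl,X,c+" railtop")
    q=X[rl][:,:2]; vx,vy,x0,y0=cv2.fitLine(q.astype(np.float32),cv2.DIST_HUBER,0,.01,.01).ravel(); print("rail line",vx,vy,x0,y0,"yaw",np.degrees(np.arctan2(-vx,vy)), "y-range",q[:,1].min(),q[:,1].max())
E
```

```text
top plate p0.93 1320 c [497.1 -71.9] size [157.7  96.6] ang 0.25 z [0.05   0.0563 0.0626]
top rail p0.90 401 c [673.  -68.2] size [ 56.2 275. ] ang 14.0 z [0.0538 0.1491 0.1558]
top rack p0.60 4138 c [584.3 -67.5] size [207.7 269.9] ang 6.92 z [0.0443 0.0517 0.1476]
top block p0.39 62 c [523.5  33.2] size [30.4 23.4] ang 5.62 z [0.0492 0.0793 0.0865]
top cork_a p0.60 67 c [ 467.2 -360. ] size [25.6 23.4] ang 25.73 z [0.0439 0.062  0.0718]
top corktop 3247 c [551.9 -72.7] size [273.3 271. ] ang 6.92 z [0.0445 0.0504 0.0536]
top railtop 304 c [664.5 -58.2] size [ 13.3 246. ] ang 7.46 z [0.1445 0.1507 0.1565]
rail line 0.12966175 -0.99155825 0.6638217 -0.057091933 yaw -172.54996 y-range -0.1801458165825121 0.06449914233334975
scene plate p0.64 795 c [500.6 -68.9] size [161.5  97.2] ang 0.23 z [0.0509 0.0543 0.0578]
scene rail p0.85 605 c [587.6 -76. ] size [182.8 268.9] ang 7.49 z [0.0573 0.1449 0.1511]
scene rack p0.72 4681 c [585.9 -69.3] size [221.  280.1] ang 7.89 z [0.0105 0.0491 0.1477]
scene block p0.68 953 c [499.9 -71.1] size [340.1 105. ] ang 3.21 z [0.0501 0.0542 0.0577]
scene cork_a p0.67 178 c [ 446.1 -371.5] size [89.9 31.7] ang 17.7 z [0.004  0.0404 0.0642]
scene corktop 3473 c [555.8 -71.9] size [282.5 270.2] ang 7.56 z [0.0453 0.0497 0.0534]
scene railtop 409 c [665.2 -58.8] size [ 18.5 247.6] ang 8.1 z [0.1418 0.1482 0.1519]
rail line 0.131302 -0.9913424 0.66648245 -0.04798754 yaw -172.45517 y-range -0.1812532730307063 0.06425270074602779
```

Measured: rack origin (580,-69) mm with yaw +7.4°; plate centre (498.5,-70.5) mm with yaw about 0.2°, so 7° off square. I'll first nudge the overhanging end in -y to square it. Now the travel for that.

```bash
cat >> h.py <<'E'
def T(*targets):
    s=robot.read_state(); M=R.from_rotvec(s["orientation"]).as_matrix(); z=M[:,2]; y=M[:,1]
    print("y_tool",y.round(3),"z_tool",z.round(3))
    for t in targets: print(t,"->",(M.T@(np.array(t)-s["tool_pos"])).round(4))
E
python3 -c "
from h import *
st();T((.435,.03,.2),(.435,.03,.055))"
```

```text
t 3.8 pos [ 0.3486 -0.7645  0.2484] F [ 0.3  0.5 -0.3] M [0.07 0.03 0.04] op 0.0929 q [-1.21  0.75  0.67  0.01  1.64 -0.06]
y_tool [ 0.414 -0.906  0.083] z_tool [ 0.034 -0.075 -0.997]
(0.435, 0.03, 0.2) -> [ 0.4089 -0.6883 -0.0087]
(0.435, 0.03, 0.055) -> [ 0.4089 -0.7004  0.1358]
```

```bash
python3 -m inch '{"travel": [[0.02,-0.034,0],[0.04,-0.068,0],[0.06,-0.102,0],[0.08,-0.137,0],[0.1,-0.17,0],[0.12,-0.205,0],[0.14,-0.24,0],[0.16,-0.275,0],[0.18,-0.31,0],[0.2,-0.344,-0.004]], "spin": [-0.12,-0.24,-0.36,-0.48,-0.6,-0.72,-0.84,-0.96,-1.08,-1.2]}' 1 10
python3 -c "
from h import *
st();T((.435,.03,.2),(.435,.03,.055),(.435,-.025,.055))"
```

```text
t: 4.63
tool_pos: [0.3874, -0.3666, 0.2235]
orientation: [2.098, 2.236, -0.047]
force: [0.4, 1.4, 0.5]
opening: 0.0312
gripper_force: 0.0
t 4.63 pos [ 0.3874 -0.3666  0.2235] F [0.4 1.4 0.5] M [ 0.   -0.09 -0.  ] op 0.0312 q [-0.84 -0.12  1.76 -0.02  1.42 -0.9 ]
y_tool [0.997 0.065 0.029] z_tool [ 0.034 -0.074 -0.997]
(0.435, 0.03, 0.2) -> [ 0.3935  0.0725 -0.0043]
(0.435, 0.03, 0.055) -> [0.4045 0.0683 0.1402]
(0.435, -0.025, 0.055) -> [0.3498 0.0647 0.1443]
```

```bash
python3 -m inch '{"travel": [[0.04,0.007,0],[0.08,0.015,0],[0.12,0.022,0],[0.16,0.03,0],[0.2,0.037,0],[0.24,0.044,0],[0.28,0.052,0],[0.32,0.059,0],[0.36,0.066,-0.004],[0.394,0.072,-0.004]], "spin": [-0.07,-0.07,-0.07,-0.07,-0.07,-0.07,-0.07,-0.07,-0.07,-0.07]}' 1 10
python3 -c "
from h import *
st();T((.435,.03,.2),(.435,.02,.055),(.435,-.026,.055))"
```

```text
t: 5.47
tool_pos: [0.4376, 0.0309, 0.2014]
orientation: [2.024, 2.302, -0.048]
force: [0.2, -0.9, -0.3]
opening: 0.0002
gripper_force: 0.0
t 5.47 pos [0.4376 0.0309 0.2014] F [ 0.2 -0.9 -0.3] M [-0.01 -0.1  -0.01] op 0.0002 q [ 0.02 -0.34  1.99 -0.08  1.45 -0.11]
y_tool [0.991 0.129 0.027] z_tool [ 0.036 -0.074 -0.997]
(0.435, 0.03, 0.2) -> [-0.0005 -0.0027  0.0014]
(0.435, 0.02, 0.055) -> [ 0.0009 -0.0079  0.1467]
(0.435, -0.026, 0.055) -> [-0.0446 -0.0138  0.1501]
```

```bash
python3 -m inch '{"travel": [[0,-0.003,0.04],[0,-0.005,0.08],[0,-0.007,0.12],[0,-0.008,0.147],[-0.015,-0.01,0.148],[-0.03,-0.012,0.149],[-0.034,-0.013,0.149],[-0.038,-0.013,0.15],[-0.042,-0.014,0.15],[-0.046,-0.014,0.15]], "spin": [0,0,0,0,0,0,0,0,0,0]}' 1 10
python3 - <<'E'
from fit import *
st()
for c in ["top","scene"]:
    pic,d,P,K,V=cloud(c)
    r=models.masks_of(c,"plate")
    m=r[0]["region"]&(d>0)&(P[...,2]>.045)&(P[...,2]<.066); m=cv2.erode(m.astype(np.uint8),np.ones((2,2)))>0
    rect(m,P,c)
    save(pic,c+"2.png")
E
```

```text
t: 6.3
tool_pos: [0.4339, -0.0299, 0.054]
orientation: [2.025, 2.303, -0.051]
force: [-1.9, 2.2, -1.8]
opening: 0.0005
gripper_force: 1.5
t 6.3 pos [ 0.4339 -0.0299  0.054 ] F [-1.9  2.2 -1.8] M [0.43 0.36 0.  ] op 0.0005 q [-0.13 -0.19  2.15 -0.08  1.14 -0.23]Traceback (most recent call last):
  File "<stdin>", line 6, in <module>
IndexError: list index out of range
```

Run:
```python
from fit import *
c="scene"
pic,d,P,K,V=cloud(c); save(pic,"s3.png")
r=models.masks_of(c,"plate"); print([x["p"] for x in r])
for x in r[:2]:
    m=x["region"]&(d>0)&(P[...,2]>.045)&(P[...,2]<.066); m=cv2.erode(m.astype(np.uint8),np.ones((2,2)))>0
    rect(m,P,c)
crop=cv2.resize(pic[150:260,230:380],None,fx=5,fy=5,interpolation=cv2.INTER_CUBIC); save(crop,"s3c.png")
```

```text
[0.98]
scene 688 c [503.6 -77.8] size [161.7  91.8] ang 9.95 z [0.0512 0.0546 0.0577]
```

View pics/s3c.png

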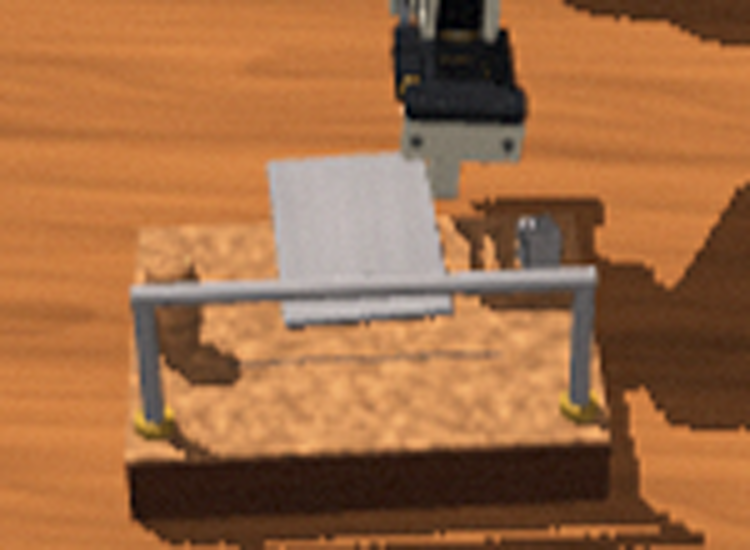

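The crop shows the plate over-rotated: its far edge runs (288,325)-(452,310), while the foot line runs (245,362)-(495,353). The fit gives about 10° against the rack's 7.4°. I'll push back about 4 mm from the other side.

```bash
python3 -c "
from h import *
st();T((.435,-.022,.053),(.435,-.022,.13),(.435,-.17,.13),(.435,-.17,.055),(.435,-.144,.055))"
```

```text
t 6.5 pos [ 0.4346 -0.0302  0.0544] F [-0.2  0.7 -1.1] M [ 0.02 -0.09  0.03] op 0.0005 q [-0.13 -0.19  2.15 -0.08  1.14 -0.23]
y_tool [0.991 0.128 0.026] z_tool [ 0.035 -0.075 -0.997]
(0.435, -0.022, 0.053) -> [0.0082 0.0014 0.0008]
(0.435, -0.022, 0.13) -> [ 0.0021  0.0034 -0.0759]
(0.435, -0.17, 0.13) -> [-0.1443 -0.0157 -0.0648]
(0.435, -0.17, 0.055) -> [-0.1384 -0.0176  0.0099]
(0.435, -0.144, 0.055) -> [-0.1126 -0.0142  0.008 ]
```

```bash
python3 -m inch '{"travel": [[0.008,0.001,0],[0.006,0.002,-0.04],[0.002,0.003,-0.076],[-0.034,-0.001,-0.074],[-0.07,-0.006,-0.071],[-0.107,-0.01,-0.068],[-0.144,-0.016,-0.065],[-0.142,-0.016,-0.03],[-0.138,-0.018,0.008],[-0.122,-0.016,0.008]], "spin": [0,0,0,0,0,0,0,0,0,0]}' 1 10
python3 -m inch '{"travel": [[0.003,0,0],[0.006,0,0],[0.009,0.001,0],[0.009,0.001,0],[-0.006,0.001,0]], "spin": [0,0,0,0,0]}' 1 10
python3 - <<'E'
from fit import *
st()
for i in range(2):
  for c in ["scene"]:
    pic,d,P,K,V=cloud(c); 
    r=models.masks_of(c,"plate"); print([x["p"] for x in r])
    if not r: continue
    m=r[0]["region"]&(d>0)&(P[...,2]>.045)&(P[...,2]<.066); m=cv2.erode(m.astype(np.uint8),np.ones((2,2)))>0
    rect(m,P,c)
crop=cv2.resize(pic[150:260,230:380],None,fx=5,fy=5,interpolation=cv2.INTER_CUBIC); save(crop,"s4c.png")
E
```

```text
t: 7.33
tool_pos: [0.4297, -0.1533, 0.0486]
orientation: [2.034, 2.305, -0.056]
force: [-2.0, 0.9, -0.7]
opening: 0.0007
gripper_force: 0.0
t: 7.75
tool_pos: [0.4365, -0.1579, 0.0567]
orientation: [2.022, 2.303, -0.049]
force: [0.4, 0.2, -0.8]
opening: 0.0004
gripper_force: 0.0
t 7.75 pos [ 0.4365 -0.1579  0.0567] F [ 0.4  0.2 -0.8] M [-0.01 -0.09 -0.  ] op 0.0004 q [-0.42 -0.13  2.09 -0.06  1.12 -0.52]
[0.68]
scene 786 c [506.8 -74.4] size [163.   95.2] ang 6.74 z [0.0508 0.0545 0.058 ]
[0.61]
scene 777 c [505.4 -75.7] size [159.5  92.8] ang 6.74 z [0.0508 0.0546 0.0578]
```

View pics/s4c.png

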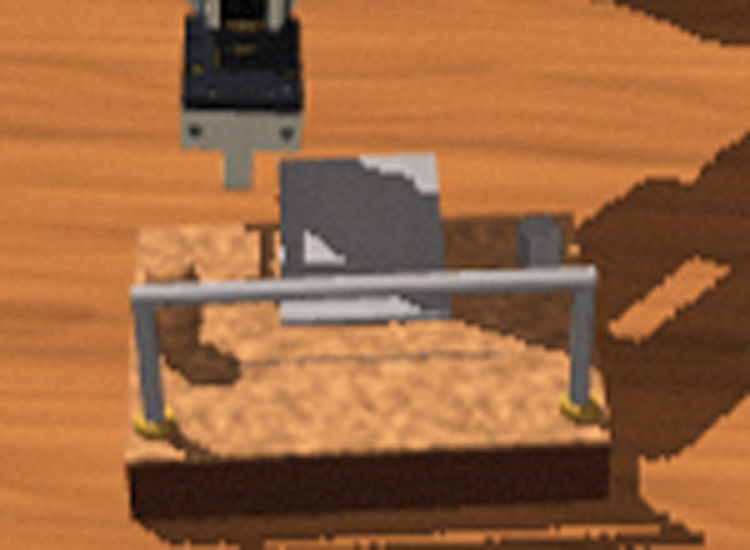

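The plate is now at 6.7°, within a degree of the rack. Next I raise the tool and build the tilt at the reach limit.

```bash
python3 -m inch '{"travel": [[0,0,-0.04],[0,0,-0.08],[0,0,-0.12],[0.03,0.01,-0.15],[0.06,0.02,-0.18],[0.09,0.03,-0.2],[0.12,0.05,-0.22],[0.15,0.07,-0.24],[0.18,0.09,-0.26],[0.21,0.11,-0.28]], "spin": [0,0,0,0,0,0,0,0,0,0]}' 1 10
python3 -c "
from h import *
st();T((.62,.18,.52))"
```

```text
t: 8.78
tool_pos: [0.5086, 0.0859, 0.3223]
orientation: [2.025, 2.302, -0.05]
force: [1.5, -0.3, 0.3]
opening: 0.0005
gripper_force: 0.0
t 8.78 pos [0.5086 0.0859 0.3223] F [ 1.5 -0.3  0.3] M [-0.03 -0.08  0.02] op 0.0005 q [ 0.12 -0.14  1.6  -0.08  1.65 -0.01]
y_tool [0.991 0.129 0.025] z_tool [ 0.035 -0.074 -0.997]
(0.62, 0.18, 0.52) -> [ 0.0636  0.1276 -0.2   ]
```

```bash
python3 -m inch '{"travel": [[0.01,0.02,-0.033],[0.02,0.04,-0.066],[0.03,0.062,-0.1],[0.04,0.083,-0.133],[0.052,0.105,-0.166],[0.063,0.127,-0.2],[0.08,0.25,-0.32],[0.12,0.5,-0.57],[0.12,0.5,-0.57],[0.12,0.5,-0.57]], "spin": [0,0,0,0,0,0,0,0,0,0]}' 1 10
python3 -c "
from h import *
st();T()"
python3 -m inch '{"travel": [[0.06,0.4,-0.4],[0.06,0.4,-0.4],[0.06,0.4,-0.4],[0.06,0.4,-0.4],[0.06,0.4,-0.4],[0.06,0.4,-0.4]], "spin": [0,0,0,0,0,0]}' 1 10
python3 -c "
from h import *
st();T()"
```

```text
t: 9.62
tool_pos: [0.6697, 0.194, 0.5715]
orientation: [2.019, 2.298, -0.036]
force: [0.6, -0.3, -0.1]
opening: 0.0007
gripper_force: 0.0
t 9.62 pos [0.6697 0.194  0.5715] F [ 0.6 -0.3 -0.1] M [ 0.01 -0.14 -0.01] op 0.0007 q [ 0.25  0.71  0.11 -0.11  2.29  0.05]
y_tool [0.991 0.13  0.037] z_tool [ 0.046 -0.071 -0.996]
t: 10.12
tool_pos: [0.6683, 0.1979, 0.5913]
orientation: [2.005, 2.284, 0.01]
force: [-0.2, -0.7, -0.2]
opening: 0.0005
gripper_force: 0.0
t 10.12 pos [0.6683 0.1979 0.5913] F [-0.2 -0.7 -0.2] M [ 0.03 -0.07  0.03] op 0.0005 q [ 0.26  0.74  0.02 -0.11  2.32  0.05]
y_tool [0.989 0.132 0.072] z_tool [ 0.081 -0.063 -0.995]
```

```bash
for i in 1 2; do python3 -m inch '{"travel": [[0.06,0.4,-0.2],[0.06,0.4,-0.2]], "spin": [0,0]}' | grep -E "^t|orient"; done
python3 -c "
from h import *
st();T()"
python3 -m inch '{"travel": [[0.06,0.4,0],[0.06,0.4,0],[0.06,0.4,0],[0.06,0.4,0]], "spin": [0,0,0,0]}' 1 10 |grep -E "^t|orient"
python3 -c "
from h import *
st();T()"
```

```text
t: 10.28
tool_pos: [0.6868, 0.2035, 0.5841]
orientation: [1.991, 2.271, 0.051]
t: 10.45
tool_pos: [0.7036, 0.2087, 0.5776]
orientation: [1.979, 2.26, 0.088]
t 10.45 pos [0.7036 0.2087 0.5776] F [-0.3 -0.8  0.3] M [ 0.01 -0.03  0.02] op 0.0006 q [ 0.26  0.76  0.02 -0.1   2.23  0.06]
y_tool [0.982 0.135 0.134] z_tool [ 0.141 -0.046 -0.989]
t: 10.78
tool_pos: [0.7607, 0.2216, 0.5206]
orientation: [1.966, 2.248, 0.123]
t 10.78 pos [0.7607 0.2216 0.5206] F [-0.   0.4  0.3] M [ 0.01 -0.01  0.03] op 0.0007 q [ 0.26  0.84  0.02 -0.09  2.12  0.07]
y_tool [0.977 0.137 0.162] z_tool [ 0.168 -0.038 -0.985]
```

```bash
python3 -m inch '{"travel": [[0.06,0.4,-0.3]], "spin": [0]}' >/dev/null
python3 -m inch '{"travel": [[0.06,0.4,-0.3]], "spin": [0]}' >/dev/null
python3 -m inch '{"travel": [[0.06,0.4,-0.3]], "spin": [0]}' >/dev/null
python3 -m inch '{"travel": [[0.06,0.4,-0.3]], "spin": [0]}' >/dev/null
python3 -c "
from h import *
st();T()"
python3 -m inch '{"travel": [[0.06,0.4,-0.3],[0.06,0.4,-0.3]], "spin": [0,0]}' >/dev/null
python3 -m inch '{"travel": [[0.06,0.4,-0.3],[0.06,0.4,-0.3]], "spin": [0,0]}' >/dev/null
python3 -c "
from h import *
st();T()"
```

```text
t 11.12 pos [0.7702 0.2299 0.5685] F [-1.3  0.6  0.3] M [-0.05  0.03 -0.  ] op 0.0008 q [ 0.26  0.79  0.02 -0.09  2.05  0.07]
y_tool [0.95  0.139 0.278] z_tool [ 0.282 -0.006 -0.959]
t 11.45 pos [0.7659 0.2335 0.6066] F [-0.8 -0.4 -0.8] M [-0.03  0.07  0.01] op 0.0003 q [ 0.27  0.75  0.02 -0.09  2.03  0.07]
y_tool [0.929 0.139 0.344] z_tool [ 0.346  0.014 -0.938]
```

```bash
python3 -m inch '{"travel": [[0.06,0.4,-0.3]], "spin": [0]}' >/dev/null
python3 -m inch '{"travel": [[0.06,0.4,-0.2]], "spin": [0]}' >/dev/null
python3 -m inch '{"travel": [[0.06,0.4,-0.2]], "spin": [0]}' >/dev/null
python3 -m inch '{"travel": [[0.06,0.4,-0.2]], "spin": [0]}' >/dev/null
python3 -m inch '{"travel": [[0.06,0.4,-0.2]], "spin": [0]}' >/dev/null
python3 -m inch '{"travel": [[0.06,0.4,-0.2]], "spin": [0]}' >/dev/null
python3 -c "
from h import *
st();T()"
```

```text
t 11.95 pos [0.7856 0.2463 0.6678] F [-0.4 -0.4 -0.3] M [0.02 0.17 0.  ] op 0.0003 q [ 0.27  0.69  0.02 -0.08  1.91  0.08]
y_tool [0.856 0.132 0.5  ] z_tool [ 0.497  0.061 -0.866]
```

Run:
```python
from h import *
from scipy.optimize import least_squares
D=[(.13,1.488,1.523,.249,-.546,.236,1),(1.10,.02,1.97,.3622,-.7931,.3119,.999),(1.17,.02,1.87,.3771,-.8255,.2493,.997),(.75,.68,1.63,.348,-.7632,.2466,.997),(-.34,1.99,1.45,.4376,.0309,.2014,.997),(-.13,2.09,1.12,.4365,-.1579,.0567,.997),(.71,.11,2.29,.6697,.194,.5715,.996),(.76,.02,2.23,.7036,.2087,.5776,.989),(.79,.02,2.05,.7702,.2299,.5685,.959),(.69,.02,1.91,.7856,.2463,.6678,.866),(-.19,2.15,1.14,.4346,-.0302,.0544,.997)]
D=np.array(D); r=np.hypot(D[:,3],D[:,4]); z=D[:,5]
def f(p):
    a,b,c,h,o=p; q2,q3,q5=D[:,0],D[:,1],D[:,2]; s=q2+q3; t=s+q5
    return np.r_[o+a*np.sin(q2)+b*np.sin(s)+c*np.sin(t)-r, h+a*np.cos(q2)+b*np.cos(s)+c*np.cos(t)-z]
S=least_squares(f,[.4,.55,.3,.18,0],loss="soft_l1",f_scale=.005); print(S.x.round(3),f(S.x).round(3))
a,b,c,h,o=S.x
for al in (30,33,36,40):
    A=np.radians(al); n=np.array([np.cos(A),np.sin(A)]); d=np.array([np.sin(A),-np.cos(A)])
    for w in (.046,.03):
        tcp=np.array([.430,.05])+n*w; wr=tcp-c*d; dist=np.hypot(wr[0]-o,wr[1]-h)
        print(al,w,"tcp",tcp.round(3),"dist",dist.round(3),"min",np.sqrt(a*a+b*b+2*a*b*np.cos(2.5)).round(3))
```

```text
[ 0.4    0.571  0.441  0.316 -0.022] [ 0.    -0.001  0.004  0.013 -0.007  0.017 -0.027 -0.021 -0.006  0.001
  0.013  0.009 -0.006 -0.004  0.003  0.006 -0.    -0.003 -0.003 -0.001
  0.008 -0.002]
30 0.046 tcp [0.47  0.073] dist 0.305 min 0.346
30 0.03 tcp [0.456 0.065] dist 0.289 min 0.346
33 0.046 tcp [0.469 0.075] dist 0.281 min 0.346
33 0.03 tcp [0.455 0.066] dist 0.266 min 0.346
36 0.046 tcp [0.467 0.077] dist 0.258 min 0.346
36 0.03 tcp [0.454 0.068] dist 0.242 min 0.346
40 0.046 tcp [0.465 0.08 ] dist 0.227 min 0.346
40 0.03 tcp [0.453 0.069] dist 0.212 min 0.346
```

```bash
python3 -c "
from h import *
T((.48,-.08,.3),(.45,-.082,.2))"
```

```text
y_tool [0.856 0.132 0.5  ] z_tool [ 0.497  0.061 -0.866]
(0.48, -0.08, 0.3) -> [-0.2735 -0.4887  0.1467]
(0.45, -0.082, 0.2) -> [-0.2697 -0.5647  0.2183]
```

```bash
python3 -m inch '{"travel": [[-0.019,-0.034,0.01],[-0.038,-0.068,0.02],[-0.057,-0.102,0.03],[-0.076,-0.136,0.04],[-0.095,-0.17,0.05],[-0.114,-0.204,0.06],[-0.133,-0.238,0.07],[-0.152,-0.272,0.08],[-0.171,-0.306,0.09],[-0.19,-0.34,0.1]], "spin": [0.027,0.027,0.027,0.027,0.027,0.027,0.027,0.027,0.027,0.027]}' 0 10 | grep -E "^t"
python3 -c "
from h import *
st();T((.48,-.08,.3),(.45,-.082,.2))"
```

```text
t: 12.78
tool_pos: [0.6194, 0.0704, 0.472]
t 12.78 pos [0.6194 0.0704 0.472 ] F [ 0.4 -0.4  1.3] M [-0.1  0.1 -0. ] op 0.0627 q [-0.01 -0.29  1.55  0.07  1.36 -0.12]
y_tool [0.859 0.106 0.5  ] z_tool [ 0.496  0.061 -0.866]
(0.48, -0.08, 0.3) -> [-0.1322 -0.2218  0.0706]
(0.45, -0.082, 0.2) -> [-0.1305 -0.2978  0.1422]
```

```bash
python3 -m inch '{"travel": [[-0.019,-0.032,0.01],[-0.038,-0.064,0.02],[-0.057,-0.096,0.03],[-0.076,-0.128,0.04],[-0.095,-0.16,0.05],[-0.114,-0.192,0.06],[-0.132,-0.222,0.071],[-0.132,-0.247,0.094],[-0.131,-0.272,0.118],[-0.131,-0.298,0.142]], "spin": [0,0,0,0,0,0,0,0,0,0]}' 0 10 | grep -E "^t"
python3 -c "
from h import *
st();T((.45,-.082,.2),(.45,-.082,.078))"
```

```text
t: 13.62
tool_pos: [0.4503, -0.0829, 0.2008]
t 13.62 pos [ 0.4503 -0.0829  0.2008] F [0.1 0.5 0.4] M [-0.04  0.18 -0.05] op 0.0931 q [-0.54 -0.81  2.38  0.34  1.17 -0.73]
y_tool [0.859 0.105 0.5  ] z_tool [ 0.497  0.058 -0.866]
(0.45, -0.082, 0.2) -> [ 0.0009 -0.0005  0.0006]
(0.45, -0.082, 0.078) -> [ 0.0012 -0.0616  0.1062]
```

```bash
python3 -m inch '{"travel": [[0,-0.01,0.017],[0,-0.02,0.035],[0,-0.03,0.052],[0,-0.04,0.07]], "spin": [0,0,0,0]}' 0 10 | grep -E "^t"
python3 -c "
from h import *
st();T((.45,-.082,.12))"
```

```text
t: 13.95
tool_pos: [0.4509, -0.0824, 0.1205]
t 13.95 pos [ 0.4509 -0.0824  0.1205] F [ 0.3 -0.7  0.2] M [-0.08  0.13  0.  ] op 0.093 q [-0.54 -0.73  2.48  0.37  1.   -0.8 ]
y_tool [0.859 0.106 0.5  ] z_tool [ 0.497  0.059 -0.866]
(0.45, -0.082, 0.12) -> [ 0.0005 -0.001   0.    ]
```

```bash
python3 -m inch '{"travel": [[0,-0.005,0.009]], "spin": [0]}' 0 10 | grep -E "^t"
python3 -m inch '{"travel": [[0,-0.005,0.009]], "spin": [0]}' 0 10 | grep -E "^t"
python3 -c "
from h import *
st();T((.45,-.082,.08))"
```

```text
t: 14.03
tool_pos: [0.4499, -0.0816, 0.108]
t: 14.12
tool_pos: [0.4521, -0.0825, 0.1]
t 14.12 pos [ 0.4521 -0.0825  0.1   ] F [0.4 0.  1.1] M [-0.02  0.16  0.03] op 0.0927 q [-0.54 -0.69  2.5   0.39  0.94 -0.83]
y_tool [0.861 0.106 0.498] z_tool [ 0.494  0.06  -0.867]
(0.45, -0.082, 0.08) -> [ 0.0007 -0.0117  0.0163]
```

```bash
python3 -m inch '{"travel": [[0,-0.01,0.009]], "spin": [0]}' 0 10 | grep -E "^t"
python3 -m inch '{"travel": [[0,-0.01,0.009]], "spin": [0]}' 0 10 | grep -E "^t"
python3 -c "
from h import *
st();T((.45,-.082,.08))"
```

```text
t: 14.2
tool_pos: [0.4535, -0.0851, 0.0898]
t: 14.28
tool_pos: [0.4538, -0.0875, 0.0781]
t 14.28 pos [ 0.4538 -0.0875  0.0781] F [ 0.8 -0.2  0.4] M [-0.07  0.16  0.02] op 0.0929 q [-0.55 -0.62  2.5   0.41  0.89 -0.87]
y_tool [0.864 0.107 0.491] z_tool [ 0.487  0.063 -0.871]
(0.45, -0.082, 0.08) -> [ 0.006  -0.0018 -0.0032]
```

```bash
python3 -m inch '{"travel": [[0.006,0,0],[0.006,0.005,0.003],[0.006,0.008,0.004],[0.006,0.011,0],[0.006,0.015,-0.006]], "spin": [0,0,0,0,0]}' 0 10
python3 - <<'E'
from fit import *
st();T()
pic,d,P,K,V=cloud("scene")
crop=cv2.resize(pic[120:260,220:380],None,fx=4.2,fy=4.2,interpolation=cv2.INTER_CUBIC); save(crop,"s5c.png")
E
```

```text
t: 14.7
tool_pos: [0.4617, -0.0791, 0.0897]
orientation: [1.825, 2.068, 0.544]
force: [-2.1, -1.0, -4.3]
opening: 0.0927
gripper_force: 1.8
t 14.7 pos [ 0.4617 -0.0791  0.0897] F [-2.1 -1.  -4.3] M [-0.07  0.67  0.03] op 0.0927 q [-0.51 -0.61  2.47  0.38  0.9  -0.82]
y_tool [0.867 0.107 0.488] z_tool [ 0.483  0.066 -0.873]
```

View pics/s5c.png

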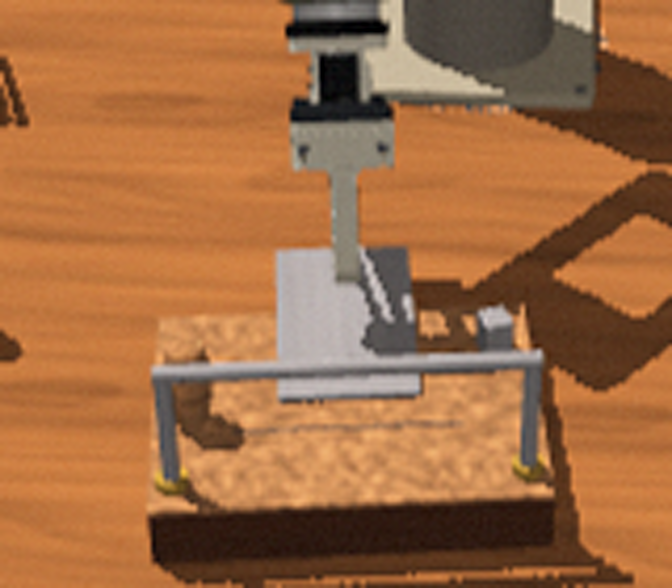

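The view shows the front finger over the middle of the plate at about (345,275) and the foot edge clear of the line. The -4.3 N force says the end is being lifted, so I follow the arc.

```bash
python3 -m inch '{"travel": [[0,0.005,-0.007],[0,0.01,-0.0135],[0,0.0155,-0.02],[0,0.021,-0.026],[0,0.027,-0.0315],[0,0.0335,-0.037],[0,0.040,-0.042],[0,0.047,-0.047],[0,0.054,-0.051],[0,0.0615,-0.055]], "spin": [0,0,0,0,0,0,0,0,0,0]}' 0 10
python3 - <<'E'
from fit import *
st();T()
pic,d,P,K,V=cloud("scene"); np.savez("pics/s6.npz",pic=pic,P=P,d=d)
r=models.masks_of("scene","plate"); print([x["p"] for x in r])
m=r[0]["region"]&(d>0); m=cv2.erode(m.astype(np.uint8),np.ones((3,3)))>0
O=np.array([.5802,-.0691,.05]); c,s=np.cos(np.radians(7.4)),np.sin(np.radians(7.4)); Q=(P[m]-O)@np.array([[c,-s,0],[s,c,0],[0,0,1]])
A=np.c_[Q[:,:2],np.ones(len(Q))]; k=np.linalg.lstsq(A,Q[:,2],rcond=None)[0]; res=Q[:,2]-A@k; ok=abs(res)<.006; k=np.linalg.lstsq(A[ok],Q[ok,2],rcond=None)[0]
print("slopes",k.round(3),"theta",np.degrees(np.arctan(-k[0])),"ok",ok.mean(),Q[ok].min(0).round(3),Q[ok].max(0).round(3))
E
```

```text
t: 15.58
tool_pos: [0.4894, -0.0768, 0.169]
orientation: [1.824, 2.065, 0.544]
force: [-4.6, -0.7, -1.2]
opening: 0.0932
gripper_force: 1.9
t 15.58 pos [ 0.4894 -0.0768  0.169 ] F [-4.6 -0.7 -1.2] M [-0.11  0.83  0.04] op 0.0932 q [-0.46 -0.62  2.32  0.33  1.03 -0.7 ]
y_tool [0.866 0.107 0.489] z_tool [ 0.485  0.065 -0.872]
[0.59]
slopes [-0.667 -0.003  0.009] theta 33.69453071665095 ok 0.8923315259488769 [-0.126 -0.046  0.002] [0.009 0.051 0.092]
```

```bash
python3 -m inch '{"travel": [[0,0.0075,-0.0035],[0,0.015,-0.0068],[0,0.023,-0.0095],[0,0.031,-0.012],[0,0.039,-0.0138],[0,0.0475,-0.0153],[0,0.053,-0.016],[0,0.0585,-0.0167]], "spin": [0,0,0,0,0,0,0,0]}' 0 10
cat > pl.py <<'E'
from fit import *
def meas():
    st();T()
    for i in range(3):
        pic,d,P,K,V=cloud("scene")
        r=models.masks_of("scene","plate")
        if r: break
    else: print("no plate"); return pic
    m=r[0]["region"]&(d>0); m=cv2.erode(m.astype(np.uint8),np.ones((3,3)))>0
    O=np.array([.5802,-.0691,.05]); c,s=np.cos(np.radians(7.4)),np.sin(np.radians(7.4)); Q=(P[m]-O)@np.array([[c,-s,0],[s,c,0],[0,0,1]])
    ok=np.ones(len(Q),bool)
    for _ in range(6):
        C=Q[ok].mean(0); n=np.linalg.svd(Q[ok]-C,full_matrices=False)[2][2]; ok=abs((Q-C)@n)<.005
    n*=np.sign(n[0]); print("p",r[0]["p"],"n",n.round(3),"tilt(90=upright,>90 lean)",round(90-np.degrees(np.arcsin(n[2])),1) if n[2]>0 else round(90+np.degrees(np.arcsin(-n[2])),1),"yaw",round(np.degrees(np.arctan2(n[1],n[0])),1),"ok",ok.mean().round(2),"n",ok.sum())
    for z in (.005,.0,.14): print("face x at z",z,((C@n-n[2]*z-n[1]*C[1])/n[0]).round(4))
    print("min",np.percentile(Q[ok],1,0).round(3),"max",np.percentile(Q[ok],99,0).round(3)); return pic
E
python3 -c "
from pl import *
meas()"
```

```text
t: 16.35
tool_pos: [0.5322, -0.0715, 0.212]
orientation: [1.824, 2.065, 0.545]
force: [-3.3, 2.0, 0.0]
opening: 0.0929
gripper_force: 1.0
t 16.35 pos [ 0.5322 -0.0715  0.212 ] F [-3.3  2.   0. ] M [0.05 0.58 0.05] op 0.0929 q [-0.4  -0.51  2.17  0.29  1.04 -0.62]
y_tool [0.865 0.107 0.49 ] z_tool [ 0.485  0.065 -0.872]
p 0.89 n [0.827 0.    0.562] tilt(90=upright,>90 lean) 55.8 yaw 0.0 ok 0.91 n 1221
face x at z 0.005 0.0078
face x at z 0.0 0.0112
face x at z 0.14 -0.0839
min [-0.078 -0.045  0.006] max [0.008 0.047 0.13 ]
```

```bash
python3 -m inch '{"travel": [[0,-0.002,0],[0,-0.005,0],[0,-0.008,0],[0,-0.011,0],[0,-0.014,0],[0,-0.017,0],[0,-0.020,0],[0,-0.023,0]], "spin": [0,0,0,0,0,0,0,0]}' 1 12
python3 -c "
from pl import *
meas()"
```

```text
t: 17.12
tool_pos: [0.5112, -0.0742, 0.1999]
orientation: [1.824, 2.065, 0.544]
force: [-2.4, -0.4, 0.4]
opening: 0.0442
gripper_force: 0.9
t 17.12 pos [ 0.5112 -0.0742  0.1999] F [-2.4 -0.4  0.4] M [0.   0.54 0.06] op 0.0442 q [-0.43 -0.57  2.24  0.31  1.05 -0.65]
y_tool [0.866 0.106 0.489] z_tool [ 0.485  0.065 -0.872]
p 0.3 n [1.    0.002 0.012] tilt(90=upright,>90 lean) 89.3 yaw 0.1 ok 0.91 n 415
face x at z 0.005 0.09
face x at z 0.0 0.0901
face x at z 0.14 0.0884
min [ 0.085 -0.123  0.006] max [0.094 0.124 0.103]
```

```bash
python3 -m inch '{"travel": [[0,-0.003,0],[0,-0.006,0],[0,-0.009,0],[0,-0.012,0],[0,-0.015,0],[0,-0.018,0],[0,-0.0185,0],[0,-0.0185,0],[0,-0.0185,0],[0,-0.0185,0]], "spin": [0,0,0,0,0,0,0,0,0,0]}' 1 15
python3 - <<'E'
from pl import *
pic=meas()
crop=cv2.resize(pic[100:260,220:380],None,fx=3.7,fy=3.7,interpolation=cv2.INTER_CUBIC); save(crop,"s7c.png")
E
```

```text
t: 18.05
tool_pos: [0.4956, -0.0761, 0.191]
orientation: [1.824, 2.065, 0.544]
force: [0.7, -0.2, -2.1]
opening: 0.0051
gripper_force: 15.1
t 18.05 pos [ 0.4956 -0.0761  0.191 ] F [ 0.7 -0.2 -2.1] M [-0.11  0.17  0.06] op 0.0051 q [-0.45 -0.62  2.28  0.32  1.06 -0.67]
y_tool [0.866 0.106 0.489] z_tool [ 0.485  0.065 -0.872]
p 0.71 n [0.833 0.006 0.553] tilt(90=upright,>90 lean) 56.4 yaw 0.4 ok 0.91 n 1311
face x at z 0.005 0.0074
face x at z 0.0 0.0107
face x at z 0.14 -0.0823
min [-0.077 -0.045  0.005] max [0.008 0.048 0.132]
```

View pics/s7c.png

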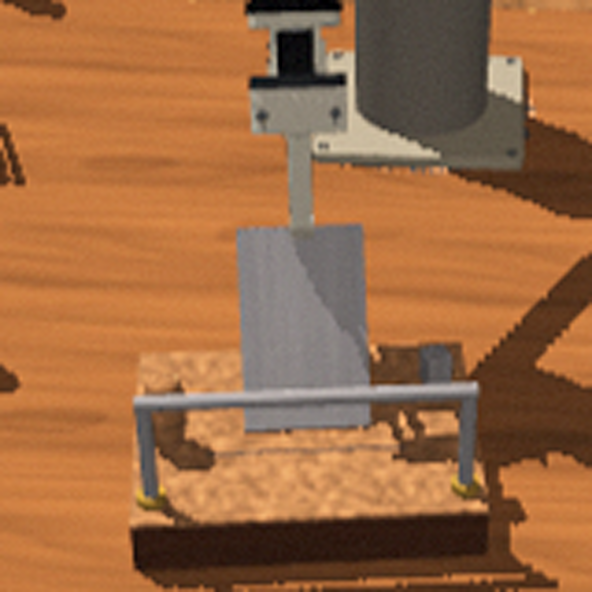

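The plate is pinched at its top (about (300,228)), square, with the foot at rack x of about 5 mm. I'll slide it 24 mm forward along the cork.

```bash
python3 -m inch '{"travel": [[0,0.003,0.0015],[0,0.006,0.003],[0,0.009,0.0045],[0,0.012,0.0062],[0,0.015,0.008],[0,0.018,0.0097],[0,0.021,0.0114],[0,0.021,0.0114]], "spin": [0,0,0,0,0,0,0,0]}' 1 40
python3 - <<'E'
from pl import *
meas();meas()
E
```

```text
t: 18.82
tool_pos: [0.5264, -0.0741, 0.205]
orientation: [1.808, 2.052, 0.556]
force: [-22.8, 7.6, 51.5]
opening: 0.0048
gripper_force: 42.6
t 18.82 pos [ 0.5264 -0.0741  0.205 ] F [-22.8   7.6  51.5] M [ 1.66 -0.46  1.09] op 0.0048 q [-0.42 -0.54  2.21  0.31  1.02 -0.64]
y_tool [0.855 0.109 0.506] z_tool [ 0.503  0.061 -0.862]
p 0.96 n [0.933 0.008 0.36 ] tilt(90=upright,>90 lean) 68.9 yaw 0.5 ok 0.94 n 1227
face x at z 0.005 0.0086
face x at z 0.0 0.0105
face x at z 0.14 -0.0434
min [-0.046 -0.045  0.006] max [0.009 0.045 0.145]
t 18.92 pos [ 0.5261 -0.0741  0.2049] F [-24.4   8.1  50.7] M [ 1.78 -0.41  1.11] op 0.0051 q [-0.42 -0.54  2.21  0.31  1.02 -0.64]
y_tool [0.855 0.109 0.506] z_tool [ 0.502  0.061 -0.862]
p 0.82 n [0.934 0.011 0.358] tilt(90=upright,>90 lean) 69.0 yaw 0.7 ok 0.93 n 1307
face x at z 0.005 0.0082
face x at z 0.0 0.0101
face x at z 0.14 -0.0435
min [-0.048 -0.046  0.004] max [0.009 0.047 0.148]
```

The foot stuck and the plate wedged, with 51 N upward on the tool. I'll relieve that by lifting.

```bash
python3 -m inch '{"travel": [[0,0.0025,-0.004],[0,0.005,-0.0085],[0,0.0075,-0.013],[0,0.01,-0.017],[0,0.01,-0.017]], "spin": [0,0,0,0,0]}' 1 40
python3 - <<'E'
from pl import *
meas();meas()
E
```

```text
t: 19.43
tool_pos: [0.5192, -0.073, 0.2104]
orientation: [1.826, 2.067, 0.543]
force: [1.6, 0.2, -6.2]
opening: 0.0047
gripper_force: 38.9
t 19.43 pos [ 0.5192 -0.073   0.2104] F [ 1.6  0.2 -6.2] M [-0.15  0.81  0.02] op 0.0047 q [-0.42 -0.55  2.2   0.3   1.06 -0.63]
y_tool [0.867 0.106 0.488] z_tool [ 0.483  0.065 -0.873]
p 0.83 n [ 0.914 -0.01   0.406] tilt(90=upright,>90 lean) 66.0 yaw -0.6 ok 0.92 n 1318
face x at z 0.005 0.0119
face x at z 0.0 0.0141
face x at z 0.14 -0.0482
min [-0.054 -0.043  0.012] max [0.009 0.048 0.151]
t 19.53 pos [ 0.5192 -0.073   0.2099] F [ 0.3  0.6 -6.9] M [-0.2   0.91  0.04] op 0.0048 q [-0.42 -0.55  2.2   0.3   1.06 -0.63]
y_tool [0.866 0.106 0.488] z_tool [ 0.483  0.065 -0.873]
p 0.98 n [ 0.919 -0.012  0.394] tilt(90=upright,>90 lean) 66.8 yaw -0.7 ok 0.93 n 1327
face x at z 0.005 0.0099
face x at z 0.0 0.0121
face x at z 0.14 -0.048
min [-0.054 -0.044  0.012] max [0.008 0.05  0.151]
```

```bash
python3 -m inch '{"travel": [[0,0.005,0.0028],[0,0.01,0.0056],[0,0.015,0.0084],[0,0.020,0.0112],[0,0.020,0.0112],[0,0.0185,0.0138],[0,0.0185,0.0138]], "spin": [0,0,0,0,0,0,0]}' 1 40
python3 - <<'E'
from pl import *
meas();meas()
E
```

```text
t: 20.22
tool_pos: [0.542, -0.0701, 0.2072]
orientation: [1.825, 2.067, 0.543]
force: [-1.0, 0.2, -7.7]
opening: 0.0047
gripper_force: 39.3
t 20.22 pos [ 0.542  -0.0701  0.2072] F [-1.   0.2 -7.7] M [-0.17  1.03  0.  ] op 0.0047 q [-0.38 -0.47  2.16  0.29  1.02 -0.61]
y_tool [0.866 0.107 0.488] z_tool [ 0.484  0.065 -0.873]
p 0.94 n [ 0.927 -0.006  0.375] tilt(90=upright,>90 lean) 68.0 yaw -0.4 ok 0.91 n 1356
face x at z 0.005 0.028
face x at z 0.0 0.0301
face x at z 0.14 -0.0266
min [-0.031 -0.044  0.006] max [0.028 0.051 0.148]
t 20.32 pos [ 0.5419 -0.0701  0.2075] F [-0.3  0.1 -6.4] M [-0.16  0.92  0.04] op 0.0046 q [-0.38 -0.47  2.16  0.29  1.02 -0.61]
y_tool [0.866 0.106 0.488] z_tool [ 0.484  0.065 -0.873]
p 0.89 n [ 0.92  -0.009  0.393] tilt(90=upright,>90 lean) 66.9 yaw -0.6 ok 0.92 n 1335
face x at z 0.005 0.0312
face x at z 0.0 0.0333
face x at z 0.14 -0.0265
min [-0.031 -0.044  0.008] max [0.031 0.049 0.15 ]
```

```bash
python3 -m inch '{"travel": [[0,0.0022,0.0012],[0,0.0022,0.0012],[0,0.0015,0.0025],[0,0.0008,0.0038],[0,0.0008,0.0038]], "spin": [0,0,0,0,0]}' 1 40 | grep -E "tool|force"
python3 -m inch '{"travel": [[0,-0.0005,0.0009],[0,-0.0005,0.0009]], "spin": [0,0]}' 1 40 | grep -E "tool|force"
```

```text
tool_pos: [0.5447, -0.0699, 0.2048]
force: [0.1, 0.5, -5.5]
gripper_force: 39.1
tool_pos: [0.5452, -0.07, 0.2048]
force: [-1.6, 0.3, -3.4]
gripper_force: 39.3
```

```bash
python3 -m inch '{"travel": [[0,-0.0005,0.0009],[0,-0.0005,0.0009]], "spin": [0,0]}' 1 25 | grep -E "tool|force"
python3 -m inch '{"travel": [[0,0.003,0],[0,0.006,0],[0,0.009,0],[0,0.009,0]], "spin": [0,0,0,0]}' 0.742 25 | grep -E "tool|force|open"
python3 - <<'E'
from pl import *
meas()
E
```

```text
tool_pos: [0.5458, -0.07, 0.2048]
force: [-3.7, 1.6, 2.7]
gripper_force: 24.7
tool_pos: [0.5536, -0.0692, 0.2086]
force: [-1.7, -0.0, 0.5]
opening: 0.0233
gripper_force: 0.6
t 21.5 pos [ 0.5536 -0.0692  0.2086] F [-1.7 -0.   0.5] M [-0.14  0.37  0.05] op 0.0233 q [-0.37 -0.43  2.13  0.28  1.01 -0.59]
y_tool [0.865 0.107 0.491] z_tool [ 0.486  0.064 -0.871]
p 0.69 n [0.929 0.019 0.369] tilt(90=upright,>90 lean) 68.4 yaw 1.2 ok 0.92 n 1322
face x at z 0.005 0.0304
face x at z 0.0 0.0324
face x at z 0.14 -0.0231
min [-0.026 -0.042  0.004] max [0.032 0.049 0.146]
```

```bash
python3 -m inch '{"travel": [[0,0.0065,0.0048],[0,0.013,0.0095],[0,0.0194,0.0143],[0,0.0257,0.0195],[0,0.0319,0.0247],[0,0.0381,0.0299],[0,0.0381,0.0299]], "spin": [0,0,0,0,0,0,0]}' 0.742 25 | grep -E "tool|force|open"
python3 - <<'E'
from pl import *
pic=meas()
crop=cv2.resize(pic[100:260,220:380],None,fx=3.7,fy=3.7,interpolation=cv2.INTER_CUBIC); save(crop,"s8c.png")
E
```

```text
tool_pos: [0.6011, -0.0629, 0.2]
force: [-0.6, -0.1, 0.1]
opening: 0.0241
gripper_force: 0.0
t 22.18 pos [ 0.6011 -0.0629  0.2   ] F [-0.6 -0.1  0.1] M [-0.07  0.19  0.01] op 0.0241 q [-0.32 -0.28  2.03  0.27  0.94 -0.55]
y_tool [0.865 0.106 0.49 ] z_tool [ 0.485  0.065 -0.872]
p 0.63 n [1.    0.022 0.017] tilt(90=upright,>90 lean) 89.0 yaw 1.2 ok 0.97 n 1133
face x at z 0.005 0.0326
face x at z 0.0 0.0327
face x at z 0.14 0.0303
min [ 0.026 -0.042  0.005] max [0.036 0.051 0.158]
```

View pics/s8c.png

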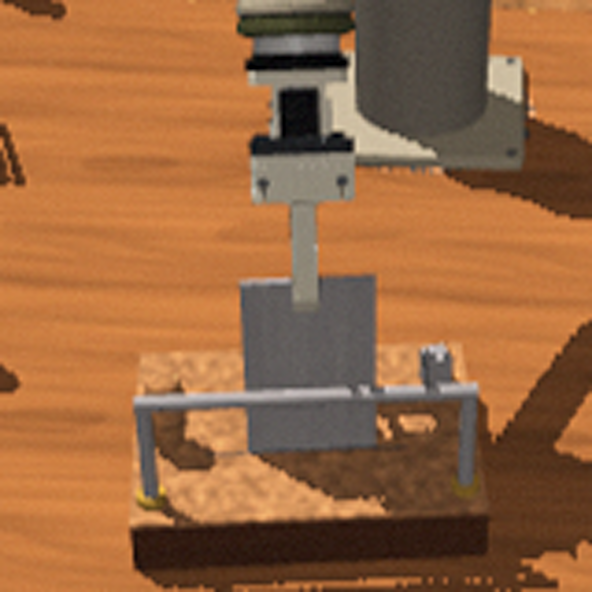

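The plate is almost upright (89°), with its foot edge (250,452)-(375,446) on the inlaid line and the jaws around its top at (303,300). Now I ease it past upright onto the front finger.

```bash
python3 -m inch '{"travel": [[0,0.002,0.0011],[0,0.004,0.0022],[0,0.006,0.0034],[0,0.008,0.0045],[0,0.01,0.0056],[0,0.012,0.0067],[0,0.014,0.0078],[0,0.016,0.0089],[0,0.016,0.0089]], "spin": [0,0,0,0,0,0,0,0,0]}' 0.742 25 | grep -E "tool|force|open"
python3 - <<'E'
from pl import *
meas()
E
```

```text
tool_pos: [0.6187, -0.0607, 0.2003]
force: [0.3, -0.1, -0.1]
opening: 0.0239
gripper_force: 0.2
t 23.03 pos [ 0.6187 -0.0607  0.2003] F [ 0.3 -0.1 -0.1] M [-0.05  0.08  0.01] op 0.0239 q [-0.3  -0.23  1.99  0.26  0.93 -0.53]
y_tool [0.865 0.107 0.489] z_tool [ 0.485  0.065 -0.872]
p 0.83 n [ 0.995  0.025 -0.095] tilt(90=upright,>90 lean) 95.5 yaw 1.4 ok 0.99 n 1053
face x at z 0.005 0.0335
face x at z 0.0 0.0331
face x at z 0.14 0.0464
min [ 0.031 -0.042  0.006] max [0.05  0.05  0.159]
```

```bash
python3 -m inch '{"travel": [[0,0,0],[0,0,0],[0,0,0],[0,0,0],[0,0.0017,0.0021],[0,0.0034,0.0042],[0,0.0051,0.0063],[0,0.0068,0.0084],[0,0.0096,0.0110],[0,0.0127,0.014]], "spin": [0,0,0,0,0,0,0,0,0,0]}' 0.57 25 | grep -E "tool|force|open"
python3 - <<'E'
from pl import *
meas()
E
```

```text
tool_pos: [0.6371, -0.0585, 0.1949]
force: [2.1, 2.0, 3.3]
opening: 0.04
gripper_force: 1.9
t 23.97 pos [ 0.6371 -0.0585  0.1949] F [2.1 2.  3.3] M [ 0.14 -0.53  0.11] op 0.04 q [-0.28 -0.17  1.95  0.25  0.91 -0.52]
y_tool [0.865 0.106 0.491] z_tool [ 0.486  0.065 -0.871]
p 0.74 n [0.014 0.008 1.   ] tilt(90=upright,>90 lean) 0.9 yaw 30.0 ok 0.76 n 325
face x at z 0.005 -2.3579
face x at z 0.0 -1.9968
face x at z 0.14 -12.107
min [ 0.096  0.42  -0.034] max [ 0.163  0.487 -0.025]
```

```bash
python3 -m inch '{"travel": [[0,0.0018,0.002],[0,0.0037,0.004],[0,0.0056,0.006],[0,0.0074,0.008],[0,0.0093,0.0099],[0,0.011,0.0121],[0,0.0128,0.0143],[0,0.0145,0.0165],[0,0.0162,0.0187],[0,0.018,0.0209]], "spin": [0,0,0,0,0,0,0,0,0,0]}' 0.57 25 | grep -E "tool|force|open"
python3 - <<'E'
from pl import *
pic=meas()
crop=cv2.resize(pic[100:260,220:380],None,fx=3.7,fy=3.7,interpolation=cv2.INTER_CUBIC); save(crop,"s9c.png")
E
```

```text
tool_pos: [0.6621, -0.0552, 0.1848]
force: [1.4, 0.6, 2.6]
opening: 0.0404
gripper_force: 0.7
t 24.9 pos [ 0.6621 -0.0552  0.1848] F [1.4 0.6 2.6] M [-0.06 -0.15 -0.02] op 0.0404 q [-0.26 -0.09  1.89  0.25  0.88 -0.5 ]
y_tool [0.866 0.107 0.489] z_tool [ 0.485  0.065 -0.872]
p 0.56 n [ 0.901 -0.    -0.433] tilt(90=upright,>90 lean) 115.7 yaw -0.0 ok 1.0 n 461
face x at z 0.005 0.0348
face x at z 0.0 0.0324
face x at z 0.14 0.0996
min [ 0.035 -0.04   0.007] max [0.103 0.05  0.145]
```

View pics/s9c.png

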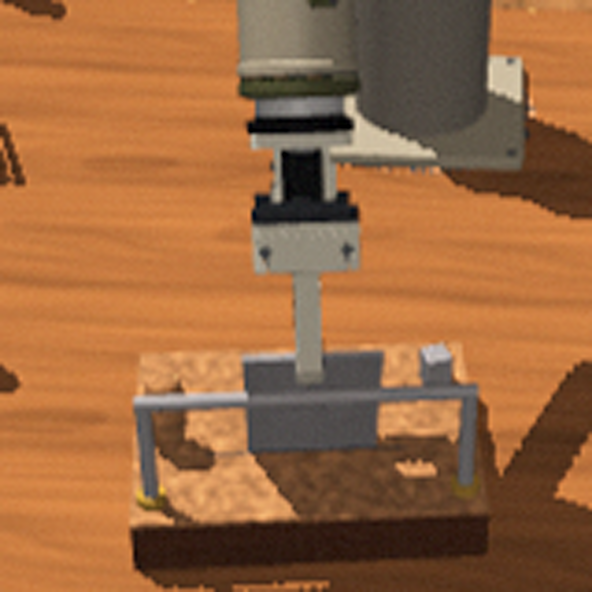

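The plate now leans at about 64.5° on the rail, square, with its foot edge on the line. I open the jaws away from it, rise straight up and check.

```bash
python3 -m inch '{"travel": [[0,0.0005,0],[0,0.001,0],[0,0.001,0],[0,0.001,0],[0,0.001,0]], "spin": [0,0,0,0,0]}' 0.35 25 | grep -E "tool|force|open"
python3 -m inch '{"travel": [[0,0.003,-0.004],[0,0.008,-0.013],[0,0.018,-0.03],[0,0.033,-0.057],[0,0.05,-0.088],[0,0.067,-0.118],[0,0.08,-0.145]], "spin": [0,0,0,0,0,0,0]}' 0.35 25 | grep -E "tool|force|open"
python3 - <<'E'
from pl import *
pic=meas();meas()
crop=cv2.resize(pic[130:260,210:390],None,fx=4,fy=4,interpolation=cv2.INTER_CUBIC); save(crop,"s10c.png")
for n in ["block","cork_a"]: print(n,[(round(x["p"],2),np.round(x["centre"],3).tolist()) for c in ["scene"] for x in models.look_for(c,n)[:2]])
E
```

```text
tool_pos: [0.6621, -0.0551, 0.1845]
force: [-1.2, -0.2, -0.5]
opening: 0.0601
gripper_force: 0.0
tool_pos: [0.6619, -0.056, 0.3552]
force: [1.3, -0.2, 1.8]
opening: 0.0604
gripper_force: 0.0
t 26.0 pos [ 0.6619 -0.056   0.3552] F [ 1.3 -0.2  1.8] M [-0.1   0.08  0.01] op 0.0604 q [-0.27 -0.18  1.66  0.21  1.19 -0.42]
y_tool [0.864 0.107 0.492] z_tool [ 0.487  0.064 -0.871]
p 0.69 n [ 0.901  0.005 -0.434] tilt(90=upright,>90 lean) 115.7 yaw 0.3 ok 1.0 n 615
face x at z 0.005 0.0347
face x at z 0.0 0.0323
face x at z 0.14 0.0997
min [ 0.033 -0.041  0.003] max [0.104 0.05  0.146]
t 26.1 pos [ 0.664  -0.0565  0.3614] F [-0.7 -0.9  0.8] M [-0.    0.1  -0.05] op 0.0609 q [-0.27 -0.19  1.66  0.21  1.19 -0.42]
y_tool [0.859 0.108 0.5  ] z_tool [ 0.496  0.062 -0.866]
p 0.74 n [ 0.902  0.001 -0.432] tilt(90=upright,>90 lean) 115.6 yaw 0.1 ok 1.0 n 454
face x at z 0.005 0.0349
face x at z 0.0 0.0325
face x at z 0.14 0.0996
min [ 0.038 -0.038  0.012] max [0.102 0.049 0.144]
block [(0.49, [0.528, 0.031, 0.076])]
cork_a [(0.74, [0.476, -0.362, 0.046]), (0.65, [0.616, -0.166, 0.083])]
```

View pics/s10c.png

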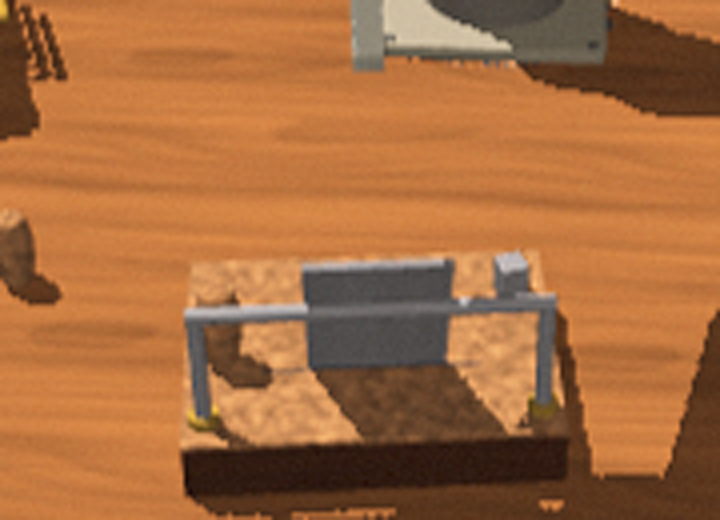

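The plate leans on the rail by itself. Its foot edge (308,368)-(448,363) lies on the line, it is square, and it stands at about 64.4°. The block and handle stand as before, so I hand in.

```bash
python3 -c "
from plant import close_job
print(close_job())"
```

```text
the job is handed in; nothing more can be done
None
```

The job is handed in at about 26 s: the plate leans on the rail by itself at about 64.4° (asked: 65°), square to within half a degree with its foot on the inlaid line, and it was lowered on the finger; while sliding the foot it jammed briefly (about 57 N at the wrist, limit 120 N), and the block and cork handles read where they were, but I did not re-measure the other bystanders.

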